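Feed a billet down the heater chute to the escapement stop

TASK

Lay the short square billet lengthwise in the upper end of the heater's feed chute, then push it down the chute, under the guard, until it rests against the sprung escapement stop and stays touching it. Ease it onto the stop gently, pressing with no more than about 10 N, so that the stop is not forced, and leave the other things on the bench alone.

Things in the scene. Friction and masses are not known exactly. Their poses are not given: they have to be found in the camera images.
- billet: The billet to feed: dark steel square bar end, 75 x 34 x 34 mm, about 0.7 kg (varies by 20 %), lying on the bench among two other bar ends. Origin: centre of its underside; x along its 75 mm length, z up.
- gate: Feed end of the chute, fixed to it. Origin: on the channel floor, mid-width, under the guard's uphill edge. x points downhill along the channel (14 degrees below level), z is square to the channel floor, upward. The guard, a dark steel bridge over the channel, spans x = 0 to 10 mm, is 68 mm wide, leaves 42 mm over the floor and its top is 50 mm over the floor.
- chute_top (a point): Middle of the channel floor's open upper end (gate frame x = -190 mm), about 0.12 m over the bench; same axes as the gate. The straight steel channel runs from here 300 mm downhill. It is 40 mm wide inside; its side walls are 4 mm thick and stand 10 mm over the floor. The billet does not slide by itself: pushing it takes about 1 to 4 N before the stop is met.
- stop_span (a point): Middle of the span where the escapement stop's face can be (gate frame x = 38 mm, 19 mm over the floor). The stop is a sprung plunger with a steel disc head, 26 mm across, facing uphill. Its setting differs each time and is not measured: its free face is at x = 18 to 58 mm. It yields 4 mm against a spring, from 1.5 N to 5.5 N, then is solid.
- end_plate (a point): Channel floor at the uphill face of the upright plate, 44 mm tall, that closes the channel's end and holds the stop (gate frame x = 108 mm). A grey heater cabinet, 145 mm tall over the bench and 170 mm wide, stands just beyond.
- bar_long: Bystander: square steel bar end 115 x 34 x 34 mm, too long; origin centre of underside, x along its length.
- bar_round: Bystander: round steel bar end lying down, 34 mm diameter, 75 mm long; origin at its underside as built (it may roll), x along its length.
- hammer: Bystander: hand hammer lying beyond the chute; origin underside, x from handle to head.
- wire_brush: Bystander: brush lying on the bench; origin underside.
- flux_tin: Bystander: round steel tin, 72 mm diameter, 90 mm tall; origin centre of underside.
- chisel: Bystander: cold chisel, about 165 mm long, 18 mm thick, lying beyond the upper end of the chute; origin underside.
Mind the look-alikes: they are no part of the job. Leave any purple look-alike of the billet alone.

How it is judged:
On the way, in this order (a step that is already met when the one before it is completed fails the run):
1. the short square billet lies lengthwise on the floor of the upper part of the chute, uphill of the guard (y of billet in the frame of gate between -0.005 and 0.005 m and z of billet in the frame of gate between -0.004 and 0.006 m and angle between the x axis of billet and the x axis of gate, either way round below 0.12 rad and x of billet in the frame of gate between -0.21 and -0.08 m), for 0.2 s.
2. the billet, flat in the channel, touches the escapement stop (y of billet in the frame of gate between -0.005 and 0.005 m and z of billet in the frame of gate between -0.004 and 0.006 m and angle between the x axis of billet and the x axis of gate, either way round below 0.12 rad and x of billet in the frame of gate between -0.025 and 0.03 m and contact force between billet and gate above 0.3 N), for 0.2 s.
At the end, for the whole second after the job is handed in: The billet lies flat on the channel floor (within 6 mm), lengthwise (within 0.12 rad) and mid-channel (within 5 mm), its front end past the guard and in contact with the escapement stop (more than 0.3 N between them), at rest and let go (all of step 2 and linear speed of billet below 0.01 m/s); the robot touches nothing.
It fails at once if the billet presses on the stop or guard with more than 12 N (contact force between billet and gate above 12 N).
It fails at once if another thing on the bench is moved by more than 20 mm (distance of any of bar_long, bar_round, hammer, wire_brush, flux_tin, chisel from where it was at the start of the episode above 0.02 m).
It also fails if it takes over 58 s, if anything falls off the work surface, if the arm or the gripper's body presses on something with over 40 N, if the wrist force passes 120 N, or if a joint passes its speed limit or range.

ROBOT

A 7-joint arm with a two-finger parallel gripper is mounted at the origin on the work surface. World frame = base frame: x ahead of the robot, y to its left, z up, the work surface at z = 0. Lengths are in m, angles in rad, forces in N, time in s.
With the tool pointing down it reaches from about 0.4 to 0.85 m from the base axis. Payload 4.5 kg.
Tool frame: the origin (TCP) lies between the finger pads; the fingertips stand 25 mm ahead of it and the grasp point (between the pads) lies 6 mm ahead of it (r.tips_ahead is the distance from the TCP to the fingertips, in m); z points along the fingers, y is the direction in which the jaws open and shut (so a half turn about z gives the same grasp; the last joint's range is limited). The gripper opens to 88 mm and grips with 3 to 60 N. Pads are 18 mm wide; open, the fingers measure 123 mm over their backs; the gripper's body (75 mm by 187 mm) begins 45 mm behind the grasp point.
Start: joints at [1.202, 0.689, -0.195, 1.565, 0.157, 0.902, -0.215], TCP at [0.245, -0.575, 0.264] pointing down, gripper open.
Joint ranges: [-3.01, 3.01], [-0.46, 2.08], [-1.47, 1.51], [0.13, 2.56], [-1, 4.14], [0.04, 2.09], [-2.66, 2.66]. Speed limits (rad/s): [2.57, 2.57, 3.14, 3.14, 3.14, 3.14, 3.14].

INTERFACE

Orientations are given as a unit quaternion [x, y, z, w].
In Python, from plant import r, imaging gives the robot as it stands.
- The arm moves only by the tool send_rows, never from a script. Its argument "moves" is one flat list of numbers, 6 for each row, row after row: the shift along the tool's x, y, z in m, then the turn, a rotation vector about the tool's x, y, z in degrees. A call has exactly 5 rows; each row is the pose to reach, as a shift and turn from the pose measured when the call began, along the tool's axes at that moment; what a row does not reach only later rows make up. A row lasts 1/12 s, in which the tool goes at most 41.7 mm and 7.16 degrees, less where a joint would pass 70% of its speed; a pose out of reach is approached as far as the arm can. A call with a gripper value outside its range is refused whole. "claw" is the closure, from -1 (fully open) to 1 (shut), so that 0 is half open, set as the call begins (left out, the last holds). The fingers move at their own pace and stop on an object; "grip_force" is the grip in N (left out, the last holds). Time passes only in rows, so rows that repeat a pose let the fingers close, or fill a call up. It gives the time, the measured TCP pose, the force and the opening at its end, in the units of the state.
- r.get_state(): the state, without advancing time (a new reading comes with each control period).
- imaging.snapshot(name): name is "scene" or "side" or "wrist"; returns a dict with "image" (400x640x3 uint8, red, green, blue), "depth" (400x640 float32, m along the optical axis (not along the pixel's ray), 0 where there is no reading), "mtx" (3x3 intrinsics, pixels), "rvec" (rotation vector, rad) and "tvec" (3), from world to camera coordinates, as OpenCV has them. Camera axes: x right, y down, z forward; pixel columns grow to the right and rows downward; lengths in m; the calibration is good to about 2 mm. A picture is of the moment at which its call begins.
- r.finish_job(): hands the job in, once; it reports no verdict.
Trained networks look in a picture, given as the dict that the camera call returned (one of the last four; its "shot" number tells which), for a name from the list of things; names that differ only in an ending like _2 or _b are one class to them, and where a whole thing is asked for, a point or a joint stands for the part that bears it (a point fixed in the world has none). Each returns a list of dicts, best first, with "score" (0 to 1); they miss things now and then, are a little off and sometimes report something else, mostly with a low value. They report only what shows in the picture. A call takes as long as a camera call. They do not tell look-alikes from the thing itself.
- imaging.look_for(query, picture): "box" ([centre column, centre row, width, height] as shares, 0 to 1, of the picture: columns of its width, rows of its height, round what is visible of it).
- imaging.silhouettes(query, picture): "pixels" (400x640 bool, what is visible of it) and "box" ([centre column, centre row, width, height] as shares, 0 to 1, of the picture: columns of its width, rows of its height, round what is visible of it).
- imaging.pinpoint(query, picture): "point" ([column, row] as shares, 0 to 1, of the picture: columns of its width, rows of its height: a listed point, or the origin of a listed thing).
The state is a dict: "clock": time; "q": joint angles; "qd": joint speeds; "joint_torque": joint torques, N m; "tool_pos": TCP position; "eef_rot": TCP orientation; "contact_force": force on the tool from outside, world axes, zero at the start; "moment": the same for the moment, N m; "opening": opening from 0.0 (shut) to 1.0 (fully open).
Only numpy, scipy, OpenCV 4.12 (cv2) and the standard library are available. Lean on these libraries where they do the work, as an engineer would, in place of code of your own. Each camera call takes 0.05 s, during which the arm holds its last target.

## Working session

There is one attempt and no reset: what is moved stays moved. The work goes in short steps, Python scripts to look and compute and a tool call to move; the robot and the scene stay as the last step left them, time stands still between calls to the robot, and variables do not carry over. Pictures are saved under pics/ and viewed, and the job is handed in when it is done.

Besides the shell and the picture viewer there is one more tool, called after "Request:" as a command line: name --argument value ..., lists and objects as JSON in quotes. send_rows: Moves the arm, as the interface text tells. Its arguments: {"type":"object","properties":{"moves":{"type":"array"},"claw":{"type":"number"},"grip_force":{"type":"number"}},"required":["moves"]}

```bash
ls; mkdir -p pics; python3 - <<'E'
from plant import r, imaging
import cv2,pickle
s=r.get_state(); print({k:(v if not hasattr(v,'__len__') else [round(float(x),3) for x in v]) for k,v in s.items()}, r.tips_ahead)
for n in ["scene","side","wrist"]:
    p=imaging.snapshot(n); cv2.imwrite(f"pics/a_{n}.png",p["image"][:,:,::-1]); pickle.dump(p,open(f"a_{n}.pkl","wb"))
    for q in ["billet","gate","chute_top","stop_span","end_plate","bar_long","bar_round"]:
        print(n,q,[( [round(float(x)*k) for x,k in zip(d["point"],(640,400))],round(d["score"],2)) for d in imaging.pinpoint(q,p)][:4])
    print(n,[([round(float(x)*k) for x,k in zip(d["box"],(640,400,640,400))],round(d["score"],2)) for d in imaging.look_for("billet",p)])
print(r.get_state()["clock"])
E
```

```text
pics
{'clock': 0.0, 'q': [1.202, 0.69, -0.195, 1.566, 0.157, 0.902, -0.215], 'qd': [-0.003, 0.001, -0.001, 0.0, -0.0, -0.0, 0.001], 'joint_torque': [0.001, -52.757, -1.267, -15.343, -0.053, 0.007, 0.0], 'tool_pos': [0.245, -0.574, 0.263], 'eef_rot': [0.98, 0.2, -0.0, -0.001], 'contact_force': [0.093, -0.032, 0.676], 'moment': [0.003, 0.089, 0.069], 'opening': 0.997010195631424} 0.025
scene billet [([270, 184], 0.9), ([236, 213], 0.89), ([188, 188], 0.68), ([227, 194], 0.66)]
scene gate [([359, 192], 0.85)]
scene chute_top [([359, 192], 0.63)]
scene stop_span [([374, 186], 0.85)]
scene end_plate [([396, 195], 0.86)]
scene bar_long [([246, 239], 0.78)]
scene bar_round [([244, 265], 0.95)]
scene [([234, 214, 26, 26], 0.86), ([271, 181, 25, 18], 0.86), ([228, 191, 28, 25], 0.73), ([189, 186, 24, 27], 0.55)]
side billet [([460, 185], 0.93), ([404, 230], 0.9), ([390, 182], 0.74), ([424, 197], 0.71)]
side gate [([287, 237], 0.66)]
side chute_top []
side stop_span [([275, 237], 0.77)]
side end_plate [([260, 265], 0.76), ([283, 169], 0.42)]
side bar_long [([358, 174], 0.59), ([289, 170], 0.56)]
side bar_round [([331, 158], 0.64), ([208, 221], 0.64)]
side [([462, 178, 29, 27], 0.94), ([426, 192, 29, 20], 0.93), ([404, 226, 25, 30], 0.86), ([392, 181, 19, 28], 0.73)]
wrist billet [([214, 85], 0.56)]
wrist gate []
wrist chute_top []
wrist stop_span []
wrist end_plate []
wrist bar_long []
wrist bar_round []
wrist [([130, 18, 53, 36], 0.87), ([208, 80, 62, 78], 0.82)]
1.35
```

View pics/a_scene.png

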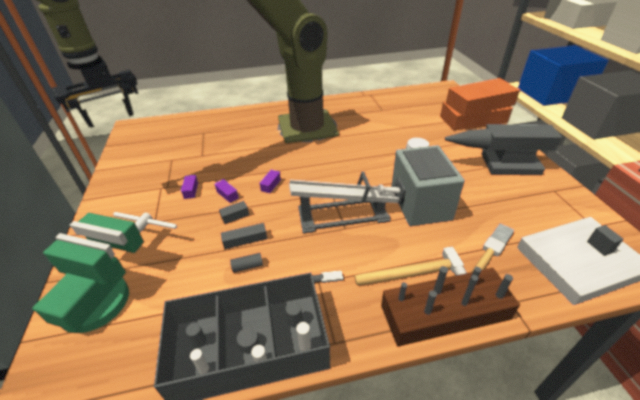

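View pics/a_side.png

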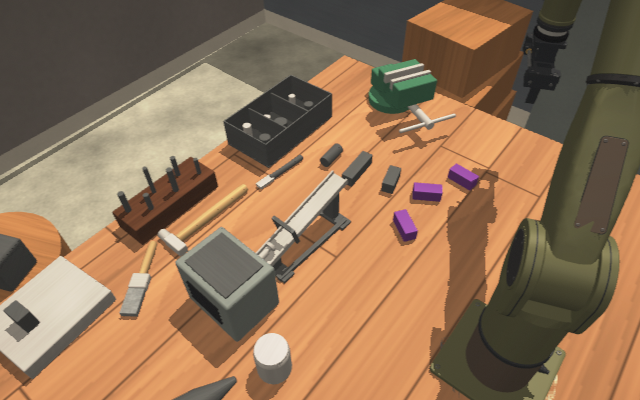

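View pics/a_wrist.png

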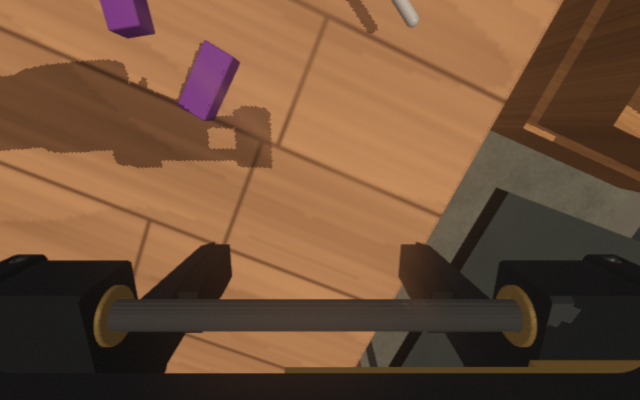

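```bash
python3 - <<'E'
import pickle,cv2
a=pickle.load(open("a_scene.pkl","rb"))["image"][150:280,170:430,::-1]
cv2.imwrite("pics/c1.png",cv2.resize(a,None,fx=3,fy=3,interpolation=cv2.INTER_CUBIC))
a=pickle.load(open("a_side.pkl","rb"))["image"][140:280,240:500,::-1]
cv2.imwrite("pics/c2.png",cv2.resize(a,None,fx=3,fy=3,interpolation=cv2.INTER_CUBIC))
E
```

```text
(no output)
```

View pics/c1.png

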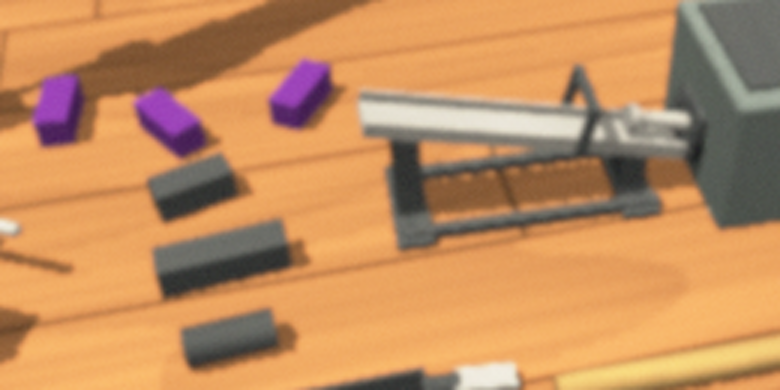

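View pics/c2.png

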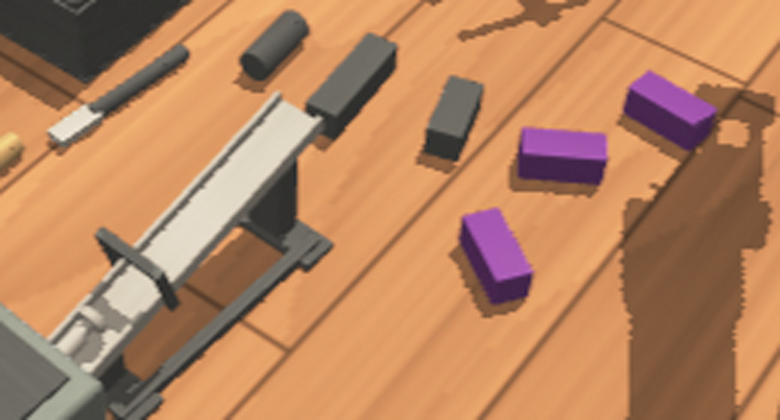

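Candidates for the billet in the scene view: dark short square (234,213), long bar (245,237), round bar (246,264), and purple look-alikes (189,187), (227,191), (271,181). I choose (234,213), which is (391,180) in the side view: dark, short and square-topped in both crops.

```bash
cat > h.py <<'E'
import numpy as np,cv2,pickle
from scipy.spatial.transform import Rotation as R
def cloud(p):
    K=p["mtx"];d=p["depth"];v,u=np.mgrid[0:400,0:640]
    c=np.stack([(u-K[0,2])/K[0,0]*d,(v-K[1,2])/K[1,1]*d,d],-1)
    M=cv2.Rodrigues(np.array(p["rvec"],float))[0]
    return (c-np.array(p["tvec"]).reshape(3))@M
def proj(p,X):
    return cv2.projectPoints(np.array(X,float).reshape(-1,3),np.array(p["rvec"],float),np.array(p["tvec"],float),np.array(p["mtx"],float),None)[0].reshape(-1,2)
E
python3 - <<'E'
from h import *
for n,boxes in (("scene",{"billet":(215,200,256,228),"chute":(285,165,415,235)}),("side",{"billet":(376,162,405,200),"chute":(255,165,350,280)})):
    p=pickle.load(open(f"a_{n}.pkl","rb")); X=cloud(p); im=p["image"].astype(int)
    M=cv2.Rodrigues(np.array(p["rvec"],float))[0]; print(n,"cam",-M.T@np.array(p["tvec"]).reshape(3))
    u0,v0,u1,v1=boxes["billet"]
    Y=X[v0:v1,u0:u1].reshape(-1,3); I=im[v0:v1,u0:u1].reshape(-1,3)
    m=(abs(I[:,0]-I[:,2])<25)&(I.max(1)<120)&(p["depth"][v0:v1,u0:u1].ravel()>0)&(Y[:,2]>0.015)&(Y[:,2]<.06)
    P=Y[m]; print("N",m.sum(),"z",np.percentile(P[:,2],[5,50,95]))
    T=P[P[:,2]>np.percentile(P[:,2],95)-.006]
    rect=cv2.minAreaRect((T[:,:2]*1000).astype(np.float32)); print("top rect",len(T),rect)
    # bench check
    # chute: bright low-saturation
    u0,v0,u1,v1=boxes["chute"]
    Y=X[v0:v1,u0:u1].reshape(-1,3); I=im[v0:v1,u0:u1].reshape(-1,3)
    m=(I.min(1)>135)&(I.max(1)-I.min(1)<40)&(Y[:,2]>.02)
    P=Y[m];c=P.mean(0);w,s,V=np.linalg.svd(P-c); print("chute",m.sum(),c,V.round(4).tolist(),s, "z range",P[:,2].min(),P[:,2].max())
    for nm,uv in ({"scene":{"gate":(359,192),"stop":(374,186),"end":(396,195)},"side":{"gate":(287,237),"stop":(275,237),"end":(260,265)}}[n]).items():
        print(nm,X[uv[1],uv[0]])
E
```

```text
scene cam [ 1.23420519 -0.19567637  0.70983973]
N 288 z [0.01723186 0.03314497 0.03629167]
top rect 183 ((493.71484375, -284.5259094238281), (112.4432373046875, 69.38130187988281), 12.894158363342285)
chute 967 [0.51876238 0.0122532  0.09630025] [[0.0356, 0.9886, -0.1466], [-0.7546, -0.0696, -0.6525], [0.6552, -0.1339, -0.7435]] [2.91971118 1.76045626 0.4668911 ] z range 0.04797486679517318 0.7098397251124466
gate [0.51502211 0.05090638 0.07381668]
stop [0.49746215 0.09990839 0.07129717]
end [0.5272266  0.15560186 0.051318  ]
side cam [0.0214031  0.5350206  0.95629854]
N 284 z [0.01870931 0.03361554 0.03733507]
top rect 207 ((448.7144775390625, -291.3323974609375), (30.25271987915039, 74.8061294555664), 16.252254486083984)
chute 1664 [0.50738621 0.01650854 0.10007317] [[-0.2092, 0.9537, 0.2158], [-0.4493, -0.2898, 0.8451], [-0.8685, -0.0798, -0.4892]] [4.20014142 2.28386158 0.4662793 ] z range 0.049701640534244994 0.9562985442253276
gate [0.51330478 0.06279832 0.07113407]
stop [0.5375445  0.07839258 0.06754573]
end [0.46494491 0.19301944 0.15089932]
```

```bash
python3 - <<'E'
from h import *
P=[];B=[]
for n,bc,bb in (("scene",(285,165,400,215),(215,200,256,228)),("side",(262,165,350,270),(376,162,405,200))):
    p=pickle.load(open(f"a_{n}.pkl","rb")); X=cloud(p); im=p["image"].astype(int);hs=cv2.cvtColor(p["image"],cv2.COLOR_RGB2HSV)
    def sel(b,f):
        u0,v0,u1,v1=b;s=np.s_[v0:v1,u0:u1]; m=f(im[s],hs[s],X[s])&(p["depth"][s]>.1); return X[s][m]
    P.append(sel(bc,lambda I,H,Y:(H[...,2]>130)&(H[...,1]<50)&(Y[...,2]>.04)&(Y[...,2]<.14)&(Y[...,1]<.07)))
    B.append(sel(bb,lambda I,H,Y:(H[...,1]<70)&(H[...,2]<120)&(Y[...,2]>.028)&(Y[...,2]<.042)))
for Q in B:
    med=np.median(Q,0);Q=Q[np.linalg.norm(Q[:,:2]-med[:2],axis=1)<.05]
    print("billet",len(Q),Q.mean(0),cv2.minAreaRect((Q[:,:2]*1000).astype(np.float32)))
for Q in P:
    # plane with RANSAC
    rng=np.random.default_rng(0);best=None
    for _ in range(500):
        a=Q[rng.choice(len(Q),3,False)];nn=np.cross(a[1]-a[0],a[2]-a[0]);nn/=np.linalg.norm(nn)+1e-12
        k=abs((Q-a[0])@nn)<.002
        if abs(nn[2])>.9 and(best is None or k.sum()>best.sum()):best=k
    F=Q[best];c=F.mean(0);V=np.linalg.svd(F-c)[2];n=V[2]*np.sign(V[2][2])
    dh=-np.array([0,0,1])+n*n[2];dh/=np.linalg.norm(dh)
    print("chute",len(Q),len(F),"c",c,"n",n,"tilt",np.degrees(np.arccos(n[2])),"main",V[0],"downhill",dh,"y range",np.percentile(Q[:,1],[0.5,2,98]),
     "rect",cv2.minAreaRect((Q[:,:2]*1000).astype(np.float32)))
E
```

```text
billet 193 [ 0.45615382 -0.2938762   0.03377786] ((454.338134765625, -294.345703125), (28.72430419921875, 68.835693359375), 18.119306564331055)
billet 230 [ 0.44782228 -0.28972907  0.03420742] ((449.48712158203125, -292.13140869140625), (31.057388305664062, 76.95245361328125), 16.93690299987793)
chute 850 509 c [ 0.50365523 -0.03582974  0.09498091] n [0.03216382 0.23996621 0.97024827] tilt 14.011234627782038 main [ 0.05205242  0.969031   -0.24139069] downhill [ 0.12889436  0.96164856 -0.24211215] y range [-0.13248716 -0.12954856  0.06286593] rect ((513.3628540039062, -31.592803955078125), (205.16578674316406, 57.7713623046875), 84.1672592163086)
chute 1280 692 c [ 0.51709731 -0.03437611  0.09377133] n [0.06505676 0.23956637 0.96869787] tilt 14.373547623076691 main [-0.05083353 -0.96869834  0.24298042] downhill [ 0.25386588  0.93484099 -0.24824268] y range [-0.1321919  -0.12877975  0.06721594] rect ((513.6886596679688, -33.23863983154297), (205.85606384277344, 58.66721725463867), 89.81050109863281)
```

```bash
cat >> h.py <<'E'
def tool(s):
    return R.from_quat(s["eef_rot"]),np.array(s["tool_pos"])
def rel(s,pos,yaw,tilt=0,y_lat=None):
    """shift in tool axes & rotvec deg to reach world pos with tool x at yaw (deg), pitched downhill by tilt deg"""
    Rt,t=tool(s)
    a=np.radians(yaw);g=np.radians(tilt)
    x=np.array([np.cos(a)*np.cos(g),np.sin(a)*np.cos(g),-np.sin(g)]);y=np.array([np.sin(a),-np.cos(a),0]);z=np.cross(x,y)
    G=R.from_matrix(np.stack([x,y,z],1))
    return Rt.inv().apply(np.array(pos)-t),(Rt.inv()*G).as_rotvec(degrees=True)
E
python3 - <<'E'
from h import *
from plant import r
s=r.get_state();Rt,t=tool(s)
p=pickle.load(open("a_wrist.pkl","rb"));M=cv2.Rodrigues(np.array(p["rvec"],float))[0];c=-M.T@np.array(p["tvec"]).reshape(3)
print("cam in tool",Rt.inv().apply(c-t),"axes in tool\n",Rt.inv().as_matrix()@M.T,p["mtx"])
for y in(107,-73):print(rel(s,[.450,-.292,.22],y))
E
```

```text
cam in tool [ 0.07181203  0.00152339 -0.1213487 ] axes in tool
 [[-8.39725478e-05 -9.60822979e-01 -2.77162761e-01]
 [ 9.99999988e-01 -1.16599218e-04  1.01235321e-04]
 [-1.29586184e-04 -2.77162750e-01  9.60822977e-01]] [[305.97982099   0.         314.85660935]
 [  0.         305.97982099 206.59037505]
 [  0.           0.           1.        ]]
(array([ 0.29952054, -0.17999696,  0.04375176]), array([ 2.57152613e-03,  2.82918797e-03, -8.39233546e+01]))
(array([ 0.29952054, -0.17999696,  0.04375176]), array([ 2.91239335e-03, -2.64715378e-03,  9.60766453e+01]))
```

Request:
send_rows --moves '[0.03, -0.018, 0.004, 0, 0, -7, 0.06, -0.036, 0.008, 0, 0, -14, 0.09, -0.054, 0.013, 0, 0, -21, 0.12, -0.072, 0.017, 0, 0, -28, 0.15, -0.09, 0.022, 0, 0, -35]' --claw -1

```text
clock: 1.77
tool_pos: [0.3486, -0.4322, 0.2419]
eef_rot: [0.873, 0.488, 0.0, 0.0]
contact_force: [0.6, 0.2, -0.1]
opening: 1.004
```

```bash
python3 - <<'E'
from h import *
from plant import r
s=r.get_state();print(s["q"],s["tool_pos"],rel(s,[.450,-.292,.22],107))
E
```

```text
[ 1.01957445  0.63896343 -0.34912303  1.79865067  0.30206927  0.7556776
 -0.03903757] [ 0.34855359 -0.43217828  0.24185676] (array([0.17255336, 0.01294258, 0.02183732]), array([ 4.16731541e-02,  3.02687719e-02, -4.85973264e+01]))
```

Request:
send_rows --moves '[0.03, 0.003, 0.004, 0, 0, -7, 0.06, 0.005, 0.008, 0, 0, -14, 0.09, 0.008, 0.012, 0, 0, -21, 0.12, 0.01, 0.016, 0, 0, -28, 0.14, 0.011, 0.02, 0, 0, -35]'

```text
clock: 2.18
tool_pos: [0.4335, -0.3158, 0.2221]
eef_rot: [0.682, 0.731, 0.001, 0.001]
contact_force: [0.1, 1.0, 0.9]
opening: 1.002
```

```bash
python3 - <<'E'
from h import *
from plant import r, imaging
s=r.get_state();print(s["q"],s["tool_pos"],rel(s,[.450,-.292,.22],107))
p=imaging.snapshot("wrist");pickle.dump(p,open("b.pkl","wb"));cv2.imwrite("pics/b.png",p["image"][:,:,::-1])
print([([round(float(x)*k) for x,k in zip(d["box"],(640,400,640,400))],round(d["score"],2)) for d in imaging.look_for("billet",p)])
E
```

```text
[ 0.8432565   0.66526269 -0.49266187  1.86993829  0.4577439   0.71773074
  0.15752559] [ 0.43353169 -0.31582765  0.22210861] (array([0.02264381, 0.01805568, 0.00215833]), array([  0.15326541,   0.01418967, -13.07321881]))
[([331, 166, 41, 78], 0.92), ([173, 265, 41, 36], 0.89), ([236, 179, 79, 56], 0.74), ([217, 40, 94, 80], 0.68)]
```

View pics/b.png

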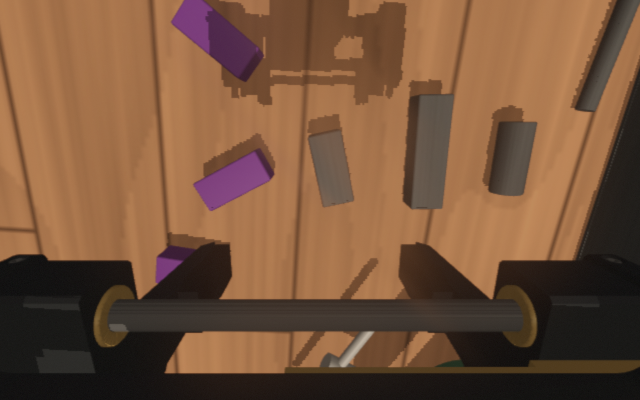

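The wrist view shows the grey short square billet at (331,167), purple pieces at (217,38), (234,179) and (175,265), the long bar at (430,150) and the round bar at (513,158). The grey one is the right choice.

```bash
python3 - <<'E'
from h import *
from plant import r
p=pickle.load(open("b.pkl","rb"));X=cloud(p);s=r.get_state()
hs=cv2.cvtColor(p["image"],cv2.COLOR_RGB2HSV)
for nm,(u0,v0,u1,v1) in {"billet":(300,115,365,215),"purple":(185,140,285,218),"long":(400,85,460,215)}.items():
    q=np.s_[v0:v1,u0:u1]; Y=X[q][(X[q][...,2]>.027)&(X[q][...,2]<.045)&(p["depth"][q]>0)]
    rc=cv2.minAreaRect((Y[:,:2]*1000).astype(np.float32)); print(nm,len(Y),np.median(Y[:,2]),Y.mean(0),rc,cv2.boxPoints(rc).round().tolist())
E
```

```text
billet 2422 0.03427485413947105 [ 0.44944604 -0.2933039   0.03421928] ((449.8639831542969, -294.82415771484375), (33.98726272583008, 75.06507873535156), 16.164264678955078) [[423.0, -264.0], [444.0, -336.0], [477.0, -326.0], [456.0, -254.0]]
purple 2378 0.03429511187561867 [ 0.34959241 -0.31291858  0.03421602] ((348.5513916015625, -313.992919921875), (75.06330108642578, 34.05521011352539), 31.366559982299805) [[308.0, -319.0], [325.0, -348.0], [389.0, -309.0], [372.0, -280.0]]
long 4050 0.03421468972921986 [ 0.54722328 -0.2694671   0.03404605] ((548.4924926757812, -272.2618408203125), (34.601654052734375, 113.9542465209961), 4.692303657531738) [[527.0, -217.0], [536.0, -330.0], [570.0, -328.0], [561.0, -214.0]]
```

```bash
python3 - <<'E'
from h import *
from plant import r
print(rel(r.get_state(),[.4495,-.294,.038],106.2))
E
```

```text
(array([0.01916288, 0.01642797, 0.18386003]), array([  0.17174994,  -0.10301126, -12.2761024 ]))
```

Request:
send_rows --moves '[0.0096, 0.0082, 0.03, 0.1, -0.1, -6, 0.0192, 0.0164, 0.06, 0.2, -0.1, -12.3, 0.0192, 0.0164, 0.09, 0.2, -0.1, -12.3, 0.0192, 0.0164, 0.11, 0.2, -0.1, -12.3, 0.0192, 0.0164, 0.12, 0.2, -0.1, -12.3]' --claw -0.27

```text
clock: 2.7
tool_pos: [0.4475, -0.2948, 0.0995]
eef_rot: [0.601, 0.799, -0.001, -0.002]
contact_force: [-0.7, -0.3, -1.1]
opening: 0.652
```

```bash
python3 - <<'E'
from h import *
from plant import r, imaging
s=r.get_state();print(rel(s,[.4495,-.294,.038],106.2),s["opening"])
p=imaging.snapshot("wrist");cv2.imwrite("pics/c.png",p["image"][:,:,::-1]);X=cloud(p)
Y=X[(X[...,2]>.027)&(X[...,2]<.045)&(p["depth"]>0)&(np.hypot(X[...,0]-.4495,X[...,1]+.294)<.043)]
print(len(Y),cv2.minAreaRect((Y[:,:2]*1000).astype(np.float32)))
E
```

```text
(array([0.00015032, 0.00236158, 0.06147646]), array([-0.23907065, -0.09054667, -0.12637252])) 0.6523267388768557
5633 ((449.8811340332031, -294.37908935546875), (34.138885498046875, 74.50450897216797), 16.1881160736084)
```

View pics/c.png

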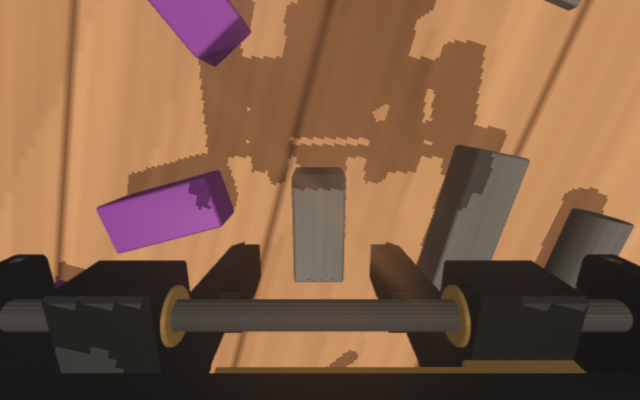

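The billet sits between the fingers, pixels (292–345, 168–282), and the purple piece and long bar are clear of them. Descending.

Request:
send_rows --moves '[0, 0.0024, 0.02, -0.2, 0, 0, 0, 0.0024, 0.04, -0.2, 0, 0, 0, 0.0024, 0.055, -0.2, 0, 0, 0, 0.0024, 0.0615, -0.2, 0, 0, 0, 0.0024, 0.0615, -0.2, 0, 0]'

```text
clock: 3.17
tool_pos: [0.449, -0.2947, 0.0373]
eef_rot: [0.602, 0.799, -0.0, -0.001]
contact_force: [0.8, 0.7, 0.5]
opening: 0.635
```

```bash
python3 - <<'E'
from h import *
from plant import r
s=r.get_state();print(rel(s,[.4495,-.294,.038],106.2),s["opening"],s["contact_force"])
E
```

```text
(array([ 0.0005046 ,  0.00061369, -0.00071935]), array([-0.12546624, -0.10780725, -0.1964533 ])) 0.63467177674036 [0.80508701 0.69643956 0.47343374]
```

Request:
send_rows --moves '[0, 0.0006, -0.0007, 0, 0, 0, 0, 0.0006, -0.0007, 0, 0, 0, 0, 0.0006, -0.0007, 0, 0, 0, 0, 0.0006, -0.0007, 0, 0, 0, 0, 0.0006, -0.0007, 0, 0, 0]' --claw 1 --grip_force 35

```text
clock: 3.58
tool_pos: [0.4499, -0.295, 0.039]
eef_rot: [0.602, 0.799, -0.0, -0.001]
contact_force: [-0.5, -1.3, 6.4]
opening: 0.383
```

Request:
send_rows --moves '[0, 0, -0.0, 0, 0, 0, 0, 0, -0.02, 0, 0, 0, 0, 0, -0.05, 0, 0, 0, 0, 0, -0.09, 0, 0, 0, 0, 0, -0.12, 0, 0, 0]'

```text
clock: 4.0
tool_pos: [0.4492, -0.2946, 0.1601]
eef_rot: [0.602, 0.799, -0.0, -0.002]
contact_force: [1.2, -1.1, -7.6]
opening: 0.384
```

```bash
python3 - <<'E'
from h import *
from plant import r,imaging
s=r.get_state();print(s["tool_pos"],s["opening"],s["contact_force"])
p=imaging.snapshot("wrist");cv2.imwrite("pics/d.png",p["image"][:,:,::-1])
p=imaging.snapshot("scene");cv2.imwrite("pics/d2.png",p["image"][:,:,::-1])
E
```

```text
[ 0.44918731 -0.29462809  0.1601084 ] 0.3837768105468344 [ 1.21158542 -1.06586938 -7.5832723 ]
```

View pics/d.png

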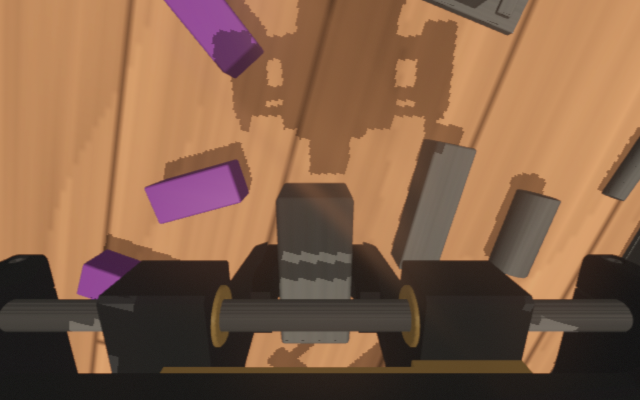

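```bash
python3 - <<'E'
from h import *
from plant import r
s=r.get_state();print(rel(s,[.512,-.12,.26],87))
E
```

```text
(array([ 0.15228301,  0.10627401, -0.09758637]), array([ 0.29114283,  0.1943184 , 18.95506176]))
```

Request:
send_rows --moves '[0.015, 0.01, -0.025, 0, 0, 4, 0.04, 0.028, -0.05, 0, 0, 8, 0.075, 0.052, -0.075, 0, 0, 12, 0.11, 0.077, -0.098, 0, 0, 16, 0.14, 0.098, -0.098, 0.2, 0.2, 19]'

```text
clock: 4.52
tool_pos: [0.5045, -0.1417, 0.2597]
eef_rot: [0.728, 0.686, 0.0, 0.001]
contact_force: [1.4, 0.2, -7.9]
opening: 0.383
```

Request:
send_rows --moves '[0.006, 0, 0, 0, 0, 0, 0.012, 0, 0, 0, 0, 0, 0.012, 0, 0, 0, 0, 0, 0.012, 0, 0, 0, 0, 0, 0.012, 0, 0, 0, 0, 0]'

```text
clock: 4.93
tool_pos: [0.5038, -0.1318, 0.2583]
eef_rot: [0.729, 0.685, -0.001, 0.0]
contact_force: [-0.5, -0.4, -7.7]
opening: 0.384
```

```bash
python3 - <<'E'
from h import *
from plant import r,imaging
s=r.get_state();print(s["tool_pos"],s["qd"],rel(s,[.512,-.12,.26],87))
p=imaging.snapshot("wrist");pickle.dump(p,open("e.pkl","wb"));cv2.imwrite("pics/e.png",p["image"][:,:,::-1])
for q in ["gate","chute_top","stop_span","end_plate"]:
    print(q,[( [round(float(x)*k) for x,k in zip(d["point"],(640,400))],round(d["score"],2)) for d in imaging.pinpoint(q,p)][:2])
E
```

```text
[ 0.50383599 -0.1318126   0.25828961] [ 0.00906966 -0.00654923 -0.00701026 -0.01072103 -0.00539661 -0.00030772
 -0.00197348] (array([ 0.01229162,  0.00741438, -0.00174842]), array([-0.10361593,  0.11458695, -0.5473098 ]))
gate [([316, 242], 0.74)]
chute_top []
stop_span []
end_plate []
```

View pics/e.png

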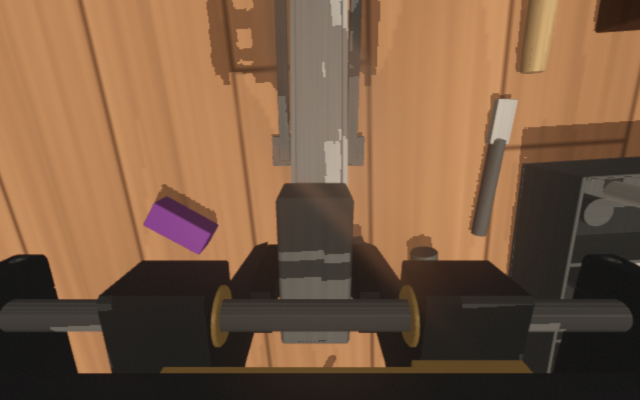

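Request:
send_rows --moves '[0.03, 0.003, -0.005, 0, 0, 0, 0.06, 0.007, -0.01, 0, 0, 0, 0.09, 0.007, -0.01, 0, 0, 0, 0.11, 0.007, -0.01, 0, 0, 0, 0.11, 0.007, -0.01, 0, 0, 0]'

```text
clock: 5.6
tool_pos: [0.5193, -0.0145, 0.2701]
eef_rot: [0.725, 0.688, 0.003, -0.0]
contact_force: [1.2, 1.4, -7.0]
opening: 0.383
```

```bash
python3 - <<'E'
from h import *
from plant import r,imaging
s=r.get_state();print(s["tool_pos"],np.abs(s["qd"]).max())
p=imaging.snapshot("wrist");pickle.dump(p,open("f.pkl","wb"));cv2.imwrite("pics/f.png",p["image"][:,:,::-1])
for q in ["gate","chute_top","stop_span","end_plate"]:
    print(q,[( [round(float(x)*k) for x,k in zip(d["point"],(640,400))],round(d["score"],2)) for d in imaging.pinpoint(q,p)][:2])
E
```

```text
[ 0.51930012 -0.01452255  0.27009752] 0.06252564291903484
gate [([311, 126], 0.62)]
chute_top []
stop_span [([314, 77], 0.98), ([311, 18], 0.63)]
end_plate [([309, 19], 0.89)]
```

View pics/f.png

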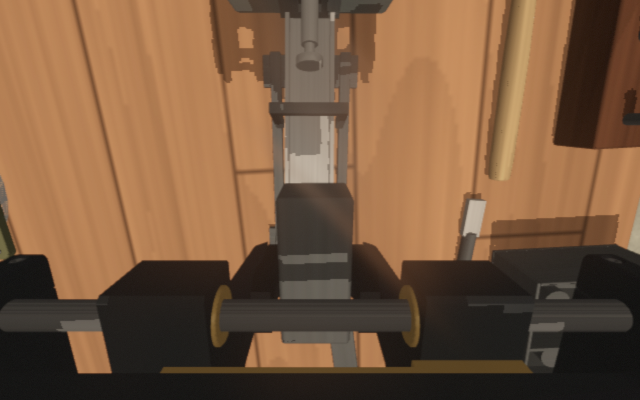

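```bash
cat > fit.py <<'E'
from h import *
from scipy.optimize import least_squares
def get(f,box):
    p=pickle.load(open(f,"rb"));X=cloud(p);u0,v0,u1,v1=box;q=np.s_[v0:v1,u0:u1];Y=X[q][p["depth"][q]>.1]
    return Y[(Y[:,2]>.03)&(Y[:,2]<.16)&(abs(Y[:,0]-.515)<.06)]
E1=get("e.pkl",(260,0,380,178));F1=get("f.pkl",(255,0,370,178))
for nm,Q in(("e",E1),("f",F1)):
    th=np.radians(14)
    # floor plane fixed tilt: estimate yaw+offset robustly from ALL, floor being dominant
    Z=Q
    def res(a):
        n=np.array([np.sin(th)*np.cos(a[0]),np.sin(th)*np.sin(a[0]),np.cos(th)]);return (Z@n-a[1])/.001
    o=least_squares(res,[np.radians(87),.09],loss="cauchy")
    n=np.array([np.sin(th)*np.cos(o.x[0]),np.sin(th)*np.sin(o.x[0]),np.cos(th)])
    h=Q@n-o.x[1]
    V=None
    print(nm,len(Q),"plane yaw",np.degrees(o.x[0]),"d",o.x[1],"hist",np.histogram(h,np.arange(-.05,.06,.004)))
    fl=abs(h)<.003
    Fp=Q[fl];V=np.linalg.svd(Fp-Fp.mean(0));print("free normal",V[2][2],"tilt",np.degrees(np.arccos(abs(V[2][2][2]))),"main",V[2][0])
    w=(h>.006)&(h<.013)
    for yaw in(86,87,88,89,90):
        a=np.radians(yaw);lat=np.array([-np.sin(a),np.cos(a),0])
        for k,m in(("floor",fl),("wall",w)):
            l=Q[m]@lat; print(yaw,k,m.sum(),np.percentile(l,[1,3,50,97,99]).round(4),end=" ")
        print()
    g=h>.040; print("guardtop?",g.sum(),Q[g].mean(0) if g.any() else None)
E
python3 fit.py
```

```text
e 10070 plane yaw 86.43029492424068 d 0.09011243738476762 hist (array([   0,    0,    0,    0,    0,    0,    0,    0,    0,    0,    0,
         27, 8200,   62,  970,  811,    0,    0,    0,    0,    0,    0,
          0,    0,    0,    0,    0]), array([-0.05 , -0.046, -0.042, -0.038, -0.034, -0.03 , -0.026, -0.022,
       -0.018, -0.014, -0.01 , -0.006, -0.002,  0.002,  0.006,  0.01 ,
        0.014,  0.018,  0.022,  0.026,  0.03 ,  0.034,  0.038,  0.042,
        0.046,  0.05 ,  0.054,  0.058]))
free normal [-0.01509661 -0.24238014 -0.97006389] tilt 14.054801015280395 main [ 0.05453318  0.96853088 -0.24284577]
86 floor 8253 [-0.5347 -0.5339 -0.5149 -0.4957 -0.4947] 86 wall 1781 [-0.5387 -0.5384 -0.4956 -0.4908 -0.4907] 
87 floor 8253 [-0.5346 -0.5338 -0.5148 -0.4956 -0.4948] 87 wall 1781 [-0.5382 -0.5381 -0.495  -0.4909 -0.4906] 
88 floor 8253 [-0.5348 -0.5335 -0.5144 -0.4954 -0.4943] 88 wall 1781 [-0.5389 -0.5384 -0.496  -0.4901 -0.4896] 
89 floor 8253 [-0.5351 -0.5335 -0.5141 -0.4947 -0.4931] 89 wall 1781 [-0.5395 -0.5388 -0.4967 -0.4889 -0.4883] 
90 floor 8253 [-0.5354 -0.5335 -
[... 621 characters left out ...]
 0.24074562 0.97046706] tilt 13.959364531197151 main [ 0.05848639  0.96870339 -0.24123243]
86 floor 5039 [-0.5417 -0.5328 -0.5133 -0.4933 -0.4853] 86 wall 1550 [-0.5408 -0.5378 -0.5208 -0.4878 -0.4846] 
87 floor 5039 [-0.5439 -0.5344 -0.5151 -0.4952 -0.4877] 87 wall 1550 [-0.5436 -0.5389 -0.5242 -0.4909 -0.4875] 
88 floor 5039 [-0.546  -0.5371 -0.516  -0.4967 -0.4898] 88 wall 1550 [-0.546  -0.5417 -0.5273 -0.4923 -0.4901] 
89 floor 5039 [-0.5481 -0.5393 -0.5171 -0.4975 -0.4911] 89 wall 1550 [-0.5483 -0.5445 -0.5298 -0.4932 -0.4915] 
90 floor 5039 [-0.5498 -0.5416 -0.518  -0.4981 -0.4923] 90 wall 1550 [-0.5505 -0.547  -0.5317 -0.4936 -0.4925] 
guardtop? 1131 [0.51930461 0.06436256 0.11949321]
```

```bash
cat >> fit.py <<'E'
print("-----")
a=np.radians(86.7);th=np.radians(14)
n=np.array([np.sin(th)*np.cos(a),np.sin(th)*np.sin(a),np.cos(th)]);xd=np.array([np.cos(a)*np.cos(th),np.sin(a)*np.cos(th),-np.sin(th)]);yl=np.cross(n,xd)
for nm,Q in(("e",E1),("f",F1)):
    u,l,h=Q@xd,Q@yl,Q@n
    m=abs(h-.0905)<.004;print(nm,"floor h",np.median(h[m]),len(h[m]),"lat",np.percentile(l[m],[1,50,99]),"u min",u.min())
    h=h-np.median(h[m]); g=(h>.047)&(h<.053)
    if g.any():
        print("guard top u",np.percentile(u[g],[0.5,2,50,98,99.5]),"lat",np.percentile(l[g],[1,50,99]),"h",np.median(h[g]))
        u0=np.percentile(u[g],2); c=(abs(l+.5147)<.015)
        for k in range(0,120,4):
            s=c&(u>u0+.012+k/1000)&(u<=u0+.016+k/1000)&(h<.047)
            if s.sum():print(k+12,s.sum(),np.percentile(h[s],[5,50,95,100]).round(4),np.percentile(l[s][h[s]>.015],[2,98]).round(4) if (h[s]>.015).sum()>3 else "")
E
python3 fit.py | sed -n '/-----/,$p'
```

```text
-----
e floor h 0.08948718686107184 8273 lat [-0.53461392 -0.51464764 -0.49477387] u min -0.10807217614814325
f floor h 0.08946623566780598 5110 lat [-0.54403881 -0.51466153 -0.48663374] u min 0.007012185771285218
guard top u [0.05815137 0.05827124 0.06284635 0.06798277 0.0682399 ] lat [-0.54786525 -0.51468553 -0.48164532] h 0.04981819461483404
24 82 [-0.0011 -0.0001  0.001   0.0013] 
28 115 [-0.0011 -0.0001  0.0009  0.0012] 
32 117 [-0.0011  0.0001  0.001   0.002 ] 
36 115 [-0.0012 -0.      0.001   0.0016] 
40 116 [-0.0014 -0.0002  0.0012  0.0018] 
44 118 [-0.0012 -0.      0.0013  0.0018] 
48 123 [-0.0011  0.      0.0013  0.0266] [-0.5102 -0.5065]
52 448 [-0.0008  0.0192  0.0312  0.0327] [-0.5262 -0.503 ]
56 153 [-0.0005  0.0286  0.032   0.0333] [-0.527  -0.5029]
60 30 [-0.0007  0.0246  0.0307  0.0307] [-0.5254 -0.5038]
64 57 [-0.0008  0.0227  0.0244  0.0253] [-0.5195 -0.5102]
68 62 [-0.0004  0.0221  0.0246  0.025 ] [-0.5197 -0.5102]
72 172 [-0.0008  0.0219  0.0271  0.0283] [-0.5223 -0.5074]
76 152 [-0.001   0.0012  0.0273  0.0278] [-0.5223 -0.5074]
80 128 [-0.0006  0.0233  0.0274  0.0283] [-0.5223 -0.5074]
84 131 [-0.0011  0.0234  0.0271  0.0276] [-0.5223 -0.5074]
88 125 [-0.0009  0.0229  0.0271  0.0276] [-0.5222 -0.5074]
92 127 [-0.001   0.0237  0.0272  0.028 ] [-0.5222 -0.5074]
96 131 [-0.001   0.0229  0.0273  0.0283] [-0.5222 -0.5074]
100 128 [-0.0009  0.0234  0.0274  0.0279] [-0.5222 -0.5074]
104 208 [-0.0005  0.0195  0.0269  0.0283] [-0.5294 -0.5002]
108 173 [0.0007 0.0126 0.0264 0.0275] [-0.5291 -0.5003]
112 25 [0.0086 0.0099 0.0105 0.0105] 
116 8 [0.0061 0.0086 0.0097 0.0099] 
120 16 [0.0007 0.0044 0.0071 0.0082]
```

```bash
cat >> h.py <<'E'
_a=np.radians(86.7);_t=np.radians(14)
GN=np.array([np.sin(_t)*np.cos(_a),np.sin(_t)*np.sin(_a),np.cos(_t)]);GX=np.array([np.cos(_a)*np.cos(_t),np.sin(_a)*np.cos(_t),-np.sin(_t)]);GY=np.cross(GN,GX)
G0=GX*.0581+GY*-.5147+GN*.0895
def g2w(x,y,h): return G0+GX*x+GY*y+GN*h
def w2g(X): return (np.array(X)-G0)@np.stack([GX,GY,GN],1)
def relg(s,x,y,h):
    a,b=rel(s,g2w(x,y,h),86.7,14);return a.round(4),b.round(2)
def st(s):
    Rt,t=tool(s);f=np.array(s["contact_force"]);print("clock",round(s["clock"],2),"tcp gate",w2g(t).round(4),"F gate",(f@np.stack([GX,GY,GN],1)).round(2),"rot err",rel(s,t,86.7,14)[1].round(2),"open",round(s["opening"]*88,1))
E
python3 - <<'E'
from h import *
from plant import r
s=r.get_state();print("G0",G0,"top",g2w(-.19,0,0));st(s);print(relg(s,-.12,0,.075))
E
```

```text
G0 [0.51833803 0.0482686  0.07278581] top [ 0.50772575 -0.13578189  0.11875097]
clock 5.85 tcp gate [-0.1166 -0.0042  0.1733] F gate [ 2.24 -0.31 -7.78] rot err [-1.000e-02 -1.387e+01 -3.300e-01] open 33.5
(array([-0.0269, -0.0041,  0.0946]), array([-1.000e-02, -1.387e+01, -3.300e-01]))
```

Request:
send_rows --moves '[-0.006, -0.001, 0.01, 0, -3, -0.1, -0.012, -0.002, 0.03, 0, -6, -0.2, -0.018, -0.003, 0.055, 0, -10, -0.3, -0.0269, -0.0041, 0.08, 0, -13.87, -0.33, -0.0269, -0.0041, 0.0946, 0, -13.87, -0.33]'

```text
clock: 6.27
tool_pos: [0.5118, -0.0495, 0.1724]
eef_rot: [0.721, 0.682, -0.09, 0.084]
contact_force: [-0.2, 0.4, -7.1]
opening: 0.383
```

```bash
python3 - <<'E'
from h import *
from plant import r,imaging
s=r.get_state();st(s)
p=imaging.snapshot("side");cv2.imwrite("pics/g.png",cv2.resize(p["image"][120:320,200:440,::-1],None,fx=3,fy=3))
s=r.get_state();st(s);print(relg(s,-.12,0,.050))
p=imaging.snapshot("wrist");cv2.imwrite("pics/g2.png",p["image"][:,:,::-1])
E
```

```text
clock 6.27 tcp gate [-0.1192  0.0009  0.073 ] F gate [ 2.13  0.21 -6.8 ] rot err [-0.12  0.13  0.1 ] open 33.7
clock 6.32 tcp gate [-0.1187  0.0017  0.0713] F gate [ 3.39  0.9  -9.37] rot err [-0.3   0.02  0.13] open 33.5
(array([-0.0013,  0.0018,  0.0213]), array([-0.3 ,  0.02,  0.13]))
```

View pics/g.png

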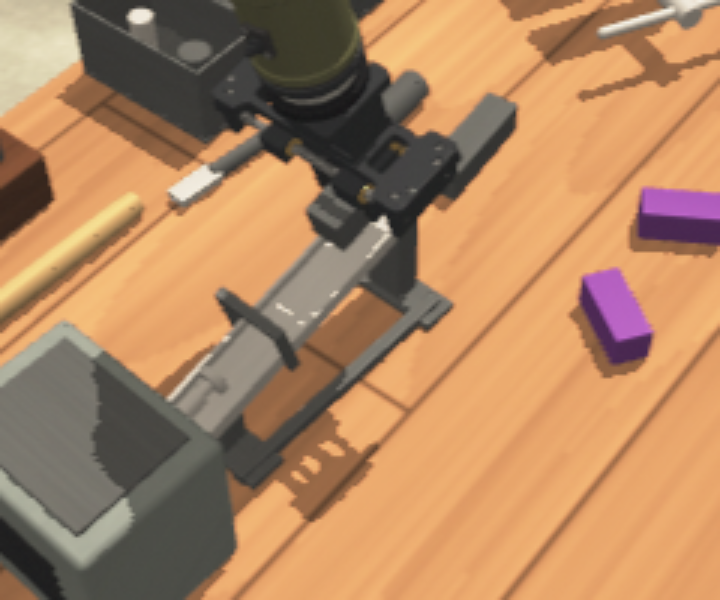

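View pics/g2.png

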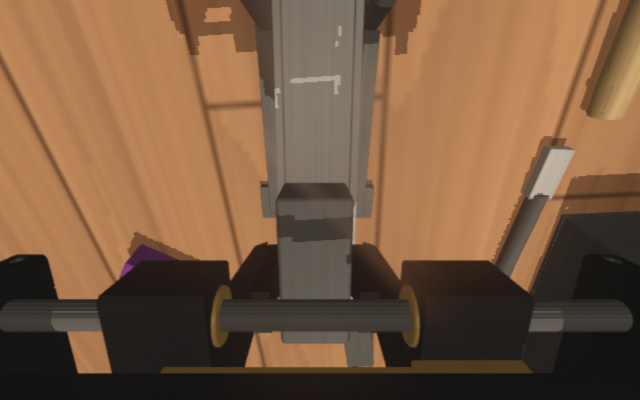

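Request:
send_rows --moves '[-0.0013, 0.0018, 0.007, -0.2, 0, 0.1, -0.0013, 0.0018, 0.014, -0.2, 0, 0.1, -0.0013, 0.0018, 0.02, -0.2, 0, 0.1, -0.0013, 0.0018, 0.02, -0.2, 0, 0.1, -0.0013, 0.0018, 0.02, -0.2, 0, 0.1]'

```text
clock: 6.78
tool_pos: [0.5129, -0.0566, 0.1535]
eef_rot: [0.722, 0.681, -0.089, 0.083]
contact_force: [-0.4, 0.7, -7.4]
opening: 0.379
```

```bash
python3 - <<'E'
from h import *
from plant import r,imaging
s=r.get_state();st(s);print(relg(s,-.12,0,.0395))
p=imaging.snapshot("wrist");cv2.imwrite("pics/i.png",cv2.resize(p["image"][0:260,200:440,::-1],None,fx=2,fy=2))
X=cloud(p);q=np.s_[110:180,230:400];Y=w2g(X[q][p["depth"][q]>.1].reshape(-1,3));m=abs(Y[:,1])<.03
fl=m&(abs(Y[:,2])<.003);w=m&(Y[:,2]>.006)&(Y[:,2]<.013);print("floor lat",np.percentile(Y[fl,1],[1,50,99]),np.median(Y[fl,2]),"wall",np.percentile(Y[w,1],[1,99]))
q=np.s_[200:245,260:370];Y=w2g(X[q][p["depth"][q]>.1].reshape(-1,3));m=(Y[:,2]>.03)&(Y[:,2]<.06)&(abs(Y[:,1])<.03);print("billet top",m.sum(),np.percentile(Y[m,1],[1,50,99]),np.percentile(Y[m,2],[5,50,95]),Y[m,0].max())
st(r.get_state())
E
```

```text
clock 6.78 tcp gate [-0.1214 -0.0006  0.0529] F gate [ 2.43  0.48 -7.  ] rot err [-0.06  0.01 -0.1 ] open 33.3
(array([ 0.0014, -0.0006,  0.0134]), array([-0.06,  0.01, -0.1 ]))
floor lat [-1.99680844e-02 -9.12726271e-05  1.98747897e-02] -1.8397456886682835e-05 wall [-0.02401275  0.02387633]
billet top 3464 [-0.01792654 -0.00134431  0.01527024] [0.04675911 0.04786483 0.04883184] -0.0843675461008326
clock 6.83 tcp gate [-0.1211 -0.0008  0.0532] F gate [ 1.58 -0.08 -6.79] rot err [-0.02 -0.   -0.07] open 33.7
```

View pics/i.png

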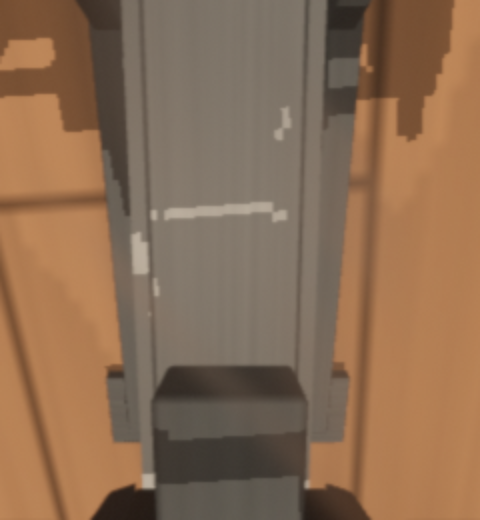

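Request:
send_rows --moves '[0.0012, -0.0012, 0.004, 0, 0, 0, 0.0012, -0.0012, 0.008, 0, 0, 0, 0.0012, -0.0012, 0.011, 0, 0, 0, 0.0012, -0.0012, 0.012, 0, 0, 0, 0.0012, -0.0012, 0.0125, 0, 0, 0]'

```text
clock: 7.25
tool_pos: [0.5116, -0.0581, 0.1409]
eef_rot: [0.722, 0.681, -0.089, 0.083]
contact_force: [0.5, 0.1, -7.3]
opening: 0.383
```

```bash
python3 - <<'E'
from h import *
from plant import r,imaging
s=r.get_state();st(s)
p=imaging.snapshot("wrist");X=cloud(p)
q=np.s_[200:245,260:370];Y=w2g(X[q][p["depth"][q]>.1].reshape(-1,3));m=(Y[:,2]>.03)&(Y[:,2]<.06)&(abs(Y[:,1])<.03);print("billet top",m.sum(),np.percentile(Y[m,1],[1,50,99]),np.percentile(Y[m,2],[5,50,95]),Y[m,0].max())
st(r.get_state())
E
```

```text
clock 7.25 tcp gate [-0.1199  0.0006  0.0403] F gate [ 1.87 -0.45 -7.1 ] rot err [-0.05  0.01 -0.07] open 33.7
billet top 3446 [-0.01660834 -0.00016351  0.01632603] [0.03427883 0.03529819 0.03632244] -0.08299551939435058
clock 7.3 tcp gate [-0.1199  0.0005  0.0404] F gate [ 1.73  0.67 -7.53] rot err [-0.03  0.   -0.07] open 33.6
```

Request:
send_rows --moves '[0, 0, 0.0007, 0, 0, 0, 0, 0, 0.0014, 0, 0, 0, 0, 0, 0.0014, 0, 0, 0, 0, 0, 0.0014, 0, 0, 0, 0, 0, 0.0014, 0, 0, 0]'

```text
clock: 7.72
tool_pos: [0.5117, -0.0584, 0.1397]
eef_rot: [0.722, 0.681, -0.089, 0.084]
contact_force: [-0.3, -0.8, -7.9]
opening: 0.388
```

Request:
send_rows --moves '[0, 0, 0, 0, 0, 0, 0, 0, 0, 0, 0, 0, 0, 0, 0, 0, 0, 0, 0, 0, 0, 0, 0, 0, 0, 0, 0, 0, 0, 0]' --claw -0.4

```text
clock: 8.13
tool_pos: [0.512, -0.0585, 0.1401]
eef_rot: [0.722, 0.681, -0.089, 0.084]
contact_force: [1.1, -0.9, -0.1]
opening: 0.696
```

```bash
python3 - <<'E'
from h import *
from plant import r,imaging
s=r.get_state();st(s)
p=imaging.snapshot("wrist");X=cloud(p);cv2.imwrite("pics/j.png",p["image"][:,:,::-1])
q=np.s_[200:245,260:370];Y=w2g(X[q][p["depth"][q]>.1].reshape(-1,3));m=(Y[:,2]>.03)&(Y[:,2]<.06)&(abs(Y[:,1])<.03);print("billet top",m.sum(),np.percentile(Y[m,1],[1,50,99]),np.percentile(Y[m,2],[5,50,95]),Y[m,0].max())
E
```

```text
clock 8.13 tcp gate [-0.12    0.0002  0.0394] F gate [-0.76 -1.18 -0.24] rot err [ 0.01  0.01 -0.09] open 61.3
billet top 3445 [-0.01686036 -0.00018185  0.01620166] [0.03286777 0.03397029 0.03495759] -0.08319918692815245
```

View pics/j.png

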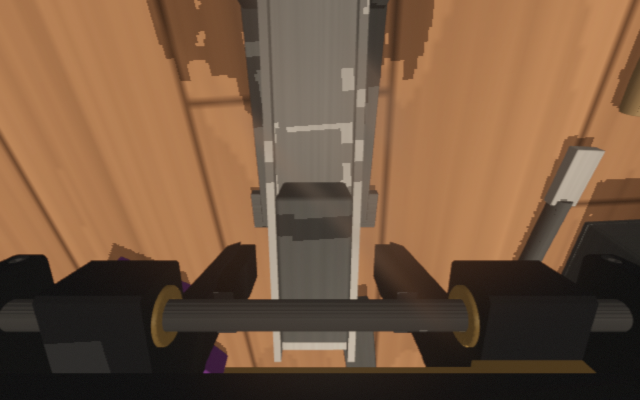

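Request:
send_rows --moves '[0, 0, -0.015, 0, 0, 0, 0, 0, -0.036, 0, 0, 0, -0.02, 0, -0.04, 0, 0, 0, -0.045, 0, -0.04, 0, 0, 0, -0.062, 0, -0.04, 0, 0, 0]'

```text
clock: 8.6
tool_pos: [0.5089, -0.1107, 0.1948]
eef_rot: [0.722, 0.681, -0.089, 0.085]
contact_force: [-0.2, -0.8, 0.3]
opening: 0.701
```

Request:
send_rows --moves '[-0.006, 0, 0, 0, 0, 0, -0.006, 0, 0, 0, 0, 0, -0.006, 0, 0, 0, 0, 0, -0.006, 0, 0, 0, 0, 0, -0.006, 0, 0, 0, 0, 0]' --claw 1 --grip_force 10

```text
clock: 9.02
tool_pos: [0.5088, -0.1148, 0.1959]
eef_rot: [0.722, 0.681, -0.088, 0.084]
contact_force: [0.5, 0.6, -1.1]
opening: 0.344
```

```bash
python3 - <<'E'
from h import *
from plant import r,imaging
s=r.get_state();st(s);print(relg(s,-.182,0,.0375))
p=imaging.snapshot("wrist");X=cloud(p);cv2.imwrite("pics/k.png",p["image"][:,:,::-1])
Y=w2g(X[p["depth"]>.1].reshape(-1,3));m=(Y[:,2]>.031)&(Y[:,2]<.037)&(abs(Y[:,1])<.018)&(Y[:,0]<-.07)&(Y[:,0]>-.17);print("billet top",m.sum(),np.percentile(Y[m,1],[1,50,99]),np.percentile(Y[m,2],[5,50,95]),Y[m,0].min(),Y[m,0].max())
E
```

```text
clock 9.02 tcp gate [-1.883e-01  1.000e-04  7.990e-02] F gate [ 0.92 -0.43 -0.91] rot err [0.06 0.02 0.01] open 30.3
(array([0.0063, 0.0001, 0.0424]), array([0.06, 0.02, 0.01]))
billet top 9386 [-0.01688393 -0.00052147  0.01620599] [0.03274725 0.03393713 0.03505345] -0.15672301091727553 -0.08203212225085893
```

View pics/k.png

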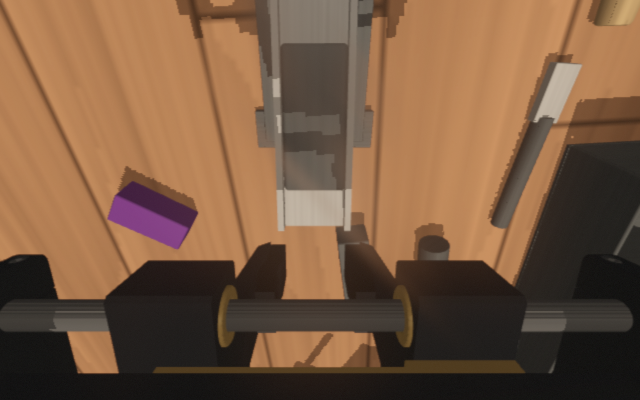

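The billet lies flat between the channel walls, rows 43–190, columns 281–348 (gate x from −0.157 to −0.082 m). Next I lower the closed fingers behind it.

Request:
send_rows --moves '[0.003, 0, 0, 0, 0, 0, 0.003, 0, 0.01, 0, 0, 0, 0.003, 0, 0.025, 0, 0, 0, 0.003, 0, 0.037, 0, 0, 0, 0.003, 0, 0.042, 0, 0, 0]'

```text
clock: 9.48
tool_pos: [0.5074, -0.1223, 0.1525]
eef_rot: [0.721, 0.682, -0.09, 0.083]
contact_force: [0.2, -0.8, 0.8]
opening: 0.001
```

Request:
send_rows --moves '[0.001, 0, 0, 0, 0, 0, 0.002, 0, 0, 0, 0, 0, 0.003, 0, 0, 0, 0, 0, 0.004, 0, 0, 0, 0, 0, 0.005, 0, 0, 0, 0, 0]'

```text
clock: 9.9
tool_pos: [0.5081, -0.1172, 0.1518]
eef_rot: [0.721, 0.682, -0.089, 0.084]
contact_force: [-0.0, 0.2, 0.1]
opening: 0.007
```

```bash
python3 - <<'E'
from h import *
from plant import r,imaging
s=r.get_state();st(s);print(relg(s,-.165,0,.0375))
p=imaging.snapshot("wrist");X=cloud(p);cv2.imwrite("pics/l.png",p["image"][:,:,::-1])
Y=w2g(X[p["depth"]>.1].reshape(-1,3));m=(Y[:,2]>.031)&(Y[:,2]<.037)&(abs(Y[:,1])<.018)&(Y[:,0]<-.04)&(Y[:,0]>-.17);print("billet top",np.percentile(Y[m,0],[.5,99.5]))
st(r.get_state())
E
```

```text
clock 9.9 tcp gate [-0.1799  0.0007  0.0365] F gate [0.17 0.04 0.13] rot err [-0.04  0.03  0.06] open 0.6
(array([ 0.0149,  0.0007, -0.001 ]), array([-0.04,  0.03,  0.06]))
billet top [-0.15590761 -0.0824794 ]
clock 9.95 tcp gate [-0.1797  0.0007  0.0365] F gate [0.41 1.11 0.38] rot err [-0.04  0.02  0.08] open 0.3
```

View pics/l.png

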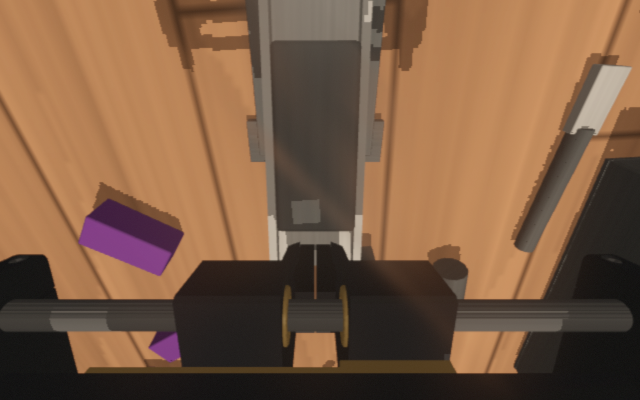

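Request:
send_rows --moves '[0.004, 0.0006, -0.001, 0, 0, 0, 0.008, 0.0006, -0.001, 0, 0, 0, 0.012, 0.0006, -0.001, 0, 0, 0, 0.016, 0.0006, -0.001, 0, 0, 0, 0.02, 0.0006, -0.001, 0, 0, 0]'

```text
clock: 10.37
tool_pos: [0.5097, -0.0984, 0.1482]
eef_rot: [0.722, 0.681, -0.09, 0.084]
contact_force: [-0.2, -3.1, 3.7]
opening: 0.003
```

```bash
cat > look.py <<'E'
from h import *
from plant import r,imaging
s=r.get_state();st(s)
p=imaging.snapshot("wrist");X=cloud(p)
Y=w2g(X[p["depth"]>.1].reshape(-1,3));t=w2g(s["tool_pos"])
m=(Y[:,2]>.031)&(Y[:,2]<.037)&(abs(Y[:,1])<.018)&(Y[:,0]>t[0]+.005)&(Y[:,0]<t[0]+.1);print("billet top x",np.percentile(Y[m,0],[.5,99.5]),"lat",np.percentile(Y[m,1],[1,50,99]),"h",np.percentile(Y[m,2],[2,50,98]))
import sys
if len(sys.argv)>1: cv2.imwrite(sys.argv[1],p["image"][:,:,::-1])
F=[]
for i in range(3):
    s=r.get_state();F.append(np.array(s["contact_force"])@np.stack([GX,GY,GN],1))
st(s)
E
python3 look.py
```

```text
clock 10.37 tcp gate [-1.608e-01  1.000e-04  3.770e-02] F gate [-3.87  0.03  2.83] rot err [-0.05  0.16  0.01] open 0.2
billet top x [-0.15314161 -0.07668205] lat [-0.01674689 -0.00019712  0.01620676] h [0.03238739 0.03397411 0.0353292 ]
clock 10.42 tcp gate [-1.592e-01  1.000e-04  3.770e-02] F gate [-2.07  1.17  1.51] rot err [-0.03  0.06  0.09] open 0.1
```

Request:
send_rows --moves '[0.005, 0, 0, 0, 0, 0, 0.01, 0, 0, 0, 0, 0, 0.015, 0, 0, 0, 0, 0, 0.02, 0, 0, 0, 0, 0, 0.025, 0, 0, 0, 0, 0]'

```text
clock: 10.83
tool_pos: [0.5111, -0.0721, 0.1416]
eef_rot: [0.721, 0.682, -0.089, 0.084]
contact_force: [0.4, -3.4, 1.7]
opening: 0.006
```

```bash
python3 look.py; python3 -c "
from h import *
from plant import r
s=r.get_state();print(relg(s,w2g(s['tool_pos'])[0]+.025,0,.0375))"
```

```text
clock 10.83 tcp gate [-0.1337  0.0003  0.0376] F gate [-3.65 -0.56  0.89] rot err [-0.05  0.07  0.1 ] open 0.5
billet top x [-0.1259743  -0.04965451] lat [-1.65640837e-02 -5.81616484e-06  1.63628307e-02] h [0.03238516 0.033934   0.03531765]
clock 10.88 tcp gate [-1.319e-01  1.000e-04  3.770e-02] F gate [-0.1  -0.01 -0.71] rot err [-0.01 -0.05  0.2 ] open 0.2
(array([0.025 , 0.0002, 0.0002]), array([-0.01, -0.05,  0.2 ]))
```

Request:
send_rows --moves '[0.005, 0, 0, 0, 0, 0, 0.01, 0, 0, 0, 0, 0.1, 0.015, 0, 0, 0, 0, 0.2, 0.02, 0, 0, 0, 0, 0.2, 0.025, 0, 0, 0, 0, 0.2]'

```text
clock: 11.3
tool_pos: [0.5125, -0.0455, 0.1349]
eef_rot: [0.722, 0.681, -0.088, 0.083]
contact_force: [-0.6, -2.4, 0.2]
opening: 0.003
```

Request:
send_rows --moves '[0.005, 0, 0, 0, 0, 0, 0.01, 0, 0, 0, 0, 0, 0.015, 0, 0, 0, 0, 0, 0.02, 0, 0, 0, 0, 0, 0.025, 0, 0, 0, 0, 0]'

```text
clock: 11.72
tool_pos: [0.5139, -0.0207, 0.1287]
eef_rot: [0.722, 0.681, -0.088, 0.083]
contact_force: [0.7, -2.9, 0.5]
opening: 0.007
```

```bash
python3 look.py pics/m.png; python3 -c "
from h import *
from plant import r
s=r.get_state();print(relg(s,w2g(s['tool_pos'])[0]+.025,0,.0375))"
```

```text
clock 11.72 tcp gate [-0.0806  0.0005  0.0375] F gate [-2.93 -0.91 -0.25] rot err [-0.04 -0.07  0.02] open 0.6
billet top x [-0.07290774  0.0009028 ] lat [-0.01635835  0.0001319   0.01658245] h [0.03243159 0.03390083 0.03527848]
clock 11.77 tcp gate [-0.0789  0.0003  0.0377] F gate [-0.32 -0.32 -0.39] rot err [-0.   -0.18  0.12] open 0.6
(array([0.025 , 0.0004, 0.0002]), array([-0.  , -0.18,  0.12]))
```

View pics/m.png

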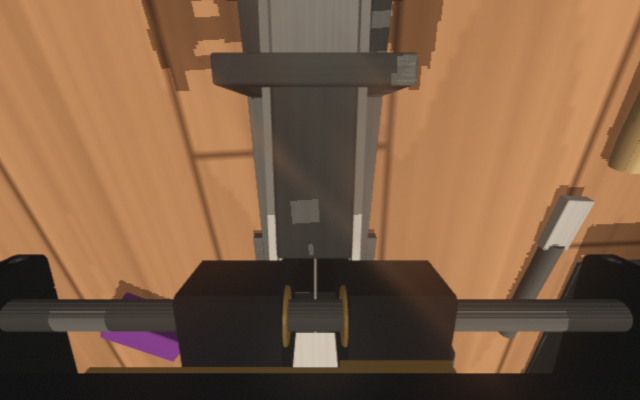

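The billet's front is now under the guard (rows 53–95) and it is still straight in the channel. I continue more slowly.

Request:
send_rows --moves '[0.004, 0, 0, 0, 0, 0, 0.008, 0, 0, 0, 0, 0, 0.012, 0, 0, 0, 0, 0.1, 0.016, 0, 0, 0, 0, 0.1, 0.02, 0, 0, 0, 0, 0.1]'

```text
clock: 12.18
tool_pos: [0.5151, 0.0007, 0.1234]
eef_rot: [0.722, 0.682, -0.088, 0.082]
contact_force: [-0.3, -2.5, -0.2]
opening: 0.004
```

Request:
send_rows --moves '[0.003, 0, 0, 0, 0, 0, 0.006, 0, 0, 0, 0, 0, 0.008, 0, 0, 0, 0, 0, 0.01, 0, 0, 0, 0, 0, 0.012, 0, 0, 0, 0, 0]'

```text
clock: 12.6
tool_pos: [0.5157, 0.0124, 0.1205]
eef_rot: [0.722, 0.681, -0.088, 0.083]
contact_force: [-0.2, -1.2, 0.6]
opening: 0.005
```

```bash
python3 look.py; python3 - <<'E'
from h import *
from plant import imaging
p=imaging.snapshot("wrist");pickle.dump(p,open("n.pkl","wb"));cv2.imwrite("pics/n.png",p["image"][:,:,::-1]);X=cloud(p)
Y=w2g(X[p["depth"]>.1].reshape(-1,3));c=(abs(Y[:,1])<.014)&(Y[:,2]>.003)&(Y[:,2]<.045)
for k in range(12,90,3):
    s=c&(Y[:,0]>k/1000)&(Y[:,0]<=(k+3)/1000)
    if s.sum():print(k,s.sum(),np.percentile(Y[s,2],[5,50,95]).round(4))
E
```

```text
clock 12.6 tcp gate [-0.0465  0.0005  0.0376] F gate [-1.38  0.14  0.32] rot err [-0.03 -0.16  0.01] open 0.5
billet top x [-0.03884781  0.03785984] lat [-0.01623983  0.00021516  0.01669754] h [0.03218788 0.03386999 0.03529389]
clock 12.65 tcp gate [-0.0458  0.0005  0.0377] F gate [-0.28 -0.71 -1.85] rot err [-0.01 -0.21  0.04] open 0.9
12 539 [0.033  0.034  0.0349]
15 553 [0.0329 0.0339 0.0349]
18 494 [0.0329 0.0339 0.035 ]
21 564 [0.0328 0.0339 0.035 ]
24 573 [0.0329 0.0339 0.0351]
27 585 [0.0328 0.0339 0.035 ]
30 622 [0.0329 0.0339 0.035 ]
33 595 [0.0328 0.0339 0.035 ]
36 513 [0.032  0.0335 0.0348]
51 851 [0.0108 0.0234 0.0315]
54 550 [0.0243 0.0301 0.0322]
57 548 [0.0242 0.0299 0.0321]
60 129 [0.0247 0.0299 0.0318]
63 201 [0.0204 0.0231 0.0245]
66 197 [0.0203 0.0229 0.0243]
69 1 [0.0202 0.0202 0.0202]
```

View pics/n.png

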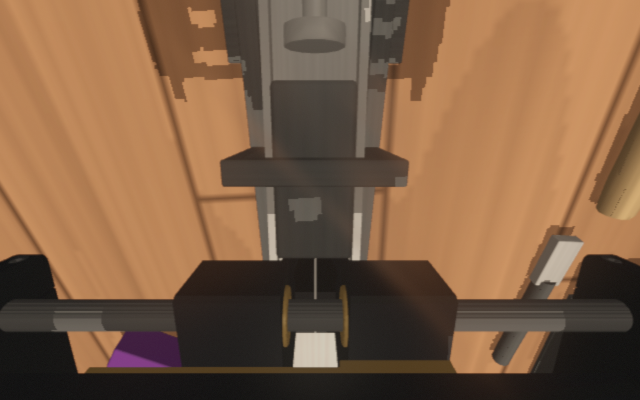

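The stop head is visible at (315,35), about 14 mm ahead of the billet front (row 80). I'll close most of that gap, then inch forward.

Request:
send_rows --moves '[0.002, 0.0003, 0, 0, 0, 0, 0.004, 0.0003, 0, 0, 0, 0, 0.006, 0.0003, 0, 0, 0, 0, 0.008, 0.0003, 0, 0, 0, 0, 0.0095, 0.0003, 0, 0, 0, 0]'

```text
clock: 13.12
tool_pos: [0.5167, 0.0227, 0.118]
eef_rot: [0.722, 0.682, -0.087, 0.082]
contact_force: [0.8, -1.1, -0.3]
opening: 0.003
```

Request:
send_rows --moves '[0.0005, 0, 0, 0, 0, 0, 0.001, 0, 0, 0, 0, 0, 0.0015, 0, 0, 0, 0, 0, 0.002, 0, 0, 0, 0, 0, 0.002, 0, 0, 0, 0, 0]'

```text
clock: 13.53
tool_pos: [0.5168, 0.0247, 0.1175]
eef_rot: [0.722, 0.682, -0.087, 0.082]
contact_force: [-0.4, -1.8, -0.7]
opening: 0.009
```

```bash
cat > gap.py <<'E'
from h import *
from plant import imaging,r
st(r.get_state())
p=imaging.snapshot("wrist");import sys
if len(sys.argv)>1:cv2.imwrite(sys.argv[1],p["image"][:,:,::-1])
X=cloud(p)
Y=w2g(X[p["depth"]>.1].reshape(-1,3));t=w2g(r.get_state()["tool_pos"])
b=(abs(Y[:,1])<.016)&(abs(Y[:,2]-.034)<.0015)&(Y[:,0]>t[0]+.005)&(Y[:,0]<t[0]+.1)
c=(abs(Y[:,1])<.012)&(Y[:,2]>.006)&(Y[:,2]<.031)&(Y[:,0]>t[0]+.088)&(Y[:,0]<.075)
print("front",np.percentile(Y[b,0],[99,99.7]),"stop head",c.sum(),np.percentile(Y[c,0],[1,3,10]),"lat",np.percentile(Y[b,1],[1,50,99]))
st(r.get_state())
E
python3 gap.py pics/o.png
```

```text
clock 13.53 tcp gate [-0.0337  0.0001  0.0377] F gate [-1.64  0.29 -1.09] rot err [ 0.   -0.26  0.06] open 0.8
front [0.04986079 0.05049974] stop head 1845 [0.05444517 0.05477272 0.05589672] lat [-0.01566506 -0.0001181   0.01564221]
clock 13.58 tcp gate [-0.0337  0.0001  0.0377] F gate [-2.34 -0.19 -2.22] rot err [ 0.   -0.26  0.06] open 0.6
```

Request:
send_rows --moves '[0.0004, 0, 0, 0, 0, 0, 0.0008, 0, 0, 0, 0, 0, 0.0012, 0, 0, 0, 0, 0, 0.0015, 0, 0, 0, 0, 0, 0.0015, 0, 0, 0, 0, 0]'

```text
clock: 14.0
tool_pos: [0.5169, 0.0264, 0.1171]
eef_rot: [0.722, 0.682, -0.087, 0.082]
contact_force: [-1.2, -1.2, -1.0]
opening: 0.004
```

```bash
python3 gap.py
```

```text
clock 14.0 tcp gate [-0.032   0.0002  0.0377] F gate [-0.98  1.1  -1.27] rot err [ 0.   -0.28  0.07] open 0.4
front [0.05168495 0.05221656] stop head 1639 [0.05611877 0.05643249 0.05749258] lat [-0.01566173 -0.00011115  0.01561118]
clock 14.05 tcp gate [-0.032   0.0002  0.0377] F gate [-1.23  0.5  -1.61] rot err [ 0.   -0.28  0.07] open 0.3
```

Request:
send_rows --moves '[0.0003, 0, 0, 0, 0, 0, 0.0006, 0, 0, 0, 0, 0, 0.001, 0, 0, 0, 0, 0, 0.001, 0, 0, 0, 0, 0, 0.001, 0, 0, 0, 0, 0]'

```text
clock: 14.47
tool_pos: [0.5169, 0.0269, 0.117]
eef_rot: [0.722, 0.682, -0.087, 0.082]
contact_force: [-0.0, -3.0, -0.1]
opening: 0.005
```

```bash
python3 gap.py pics/q.png
```

```text
clock 14.47 tcp gate [-0.0315  0.0002  0.0377] F gate [-2.9  -0.17 -0.81] rot err [-0.01 -0.23  0.05] open 0.4
front [0.05222204 0.05278417] stop head 1574 [0.05668966 0.05695221 0.05796908] lat [-1.56399473e-02 -9.83460070e-05  1.56267213e-02]
clock 14.52 tcp gate [-0.0315  0.0002  0.0377] F gate [-4.67  0.26 -0.54] rot err [-0.01 -0.24  0.05] open 0.5
```

View pics/q.png

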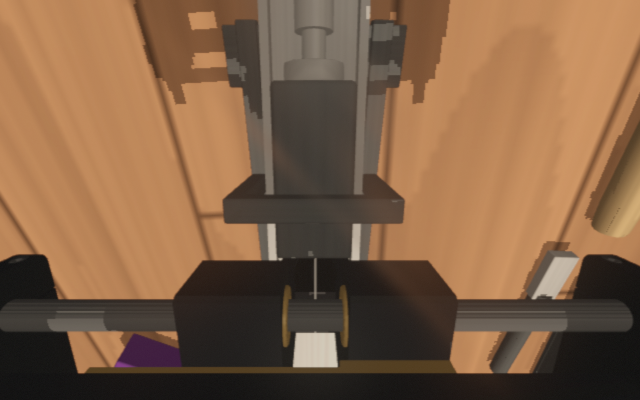

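Request:
send_rows --moves '[0.0004, 0, 0, 0, 0, 0, 0.0008, 0, 0, 0, 0, 0, 0.0012, 0, 0, 0, 0, 0, 0.0012, 0, 0, 0, 0, 0, 0.0012, 0, 0, 0, 0, 0]'

```text
clock: 14.93
tool_pos: [0.5169, 0.0275, 0.1168]
eef_rot: [0.722, 0.682, -0.088, 0.082]
contact_force: [-1.1, -4.9, 3.5]
opening: 0.005
```

```bash
python3 gap.py
```

```text
clock 14.93 tcp gate [-0.0309  0.0002  0.0377] F gate [-5.68  0.77  2.23] rot err [-0.02 -0.18  0.03] open 0.4
front [0.05266854 0.05338804] stop head 1516 [0.05726659 0.05753504 0.05849266] lat [-1.56503037e-02 -6.79238274e-05  1.56329677e-02]
clock 14.98 tcp gate [-0.0308  0.0002  0.0377] F gate [-5.03 -0.52  1.39] rot err [-0.02 -0.18  0.03] open 0.5
```

Request:
send_rows --moves '[0.0004, 0, 0, 0, 0, 0, 0.0008, 0, 0, 0, 0, 0, 0.0012, 0, 0, 0, 0, 0, 0.0012, 0, 0, 0, 0, 0, 0.0012, 0, 0, 0, 0, 0]'

```text
clock: 15.4
tool_pos: [0.5169, 0.0281, 0.1167]
eef_rot: [0.722, 0.681, -0.088, 0.083]
contact_force: [-0.8, -5.1, 3.0]
opening: 0.008
```

```bash
python3 gap.py; python3 gap.py
```

```text
clock 15.4 tcp gate [-0.0302  0.0003  0.0377] F gate [-5.72  0.51  1.66] rot err [-0.03 -0.13  0.  ] open 0.7
front [0.05332892 0.05374342] stop head 1493 [0.0579615  0.0582389  0.05912055] lat [-1.56190931e-02 -6.93567654e-05  1.56341230e-02]
clock 15.45 tcp gate [-0.0302  0.0003  0.0377] F gate [-6.01  0.58  2.05] rot err [-0.03 -0.13  0.  ] open 0.7
clock 15.45 tcp gate [-0.0302  0.0003  0.0377] F gate [-6.01  0.58  2.05] rot err [-0.03 -0.13  0.  ] open 0.7
front [0.05352372 0.05409093] stop head 1486 [0.05795359 0.05819875 0.05918635] lat [-1.56516520e-02 -6.90768117e-05  1.56501755e-02]
clock 15.5 tcp gate [-0.0302  0.0002  0.0377] F gate [-6.35  0.11  1.91] rot err [-0.03 -0.13  0.01] open 0.1
```

Push force has risen to about 6 N, with roughly 1.5–2 mm of stop travel. I back off slowly and check.

Request:
send_rows --moves '[-0.001, 0, 0, 0, 0, 0, -0.003, 0, 0, 0, 0, 0, -0.006, 0, 0, 0, 0, 0, -0.011, 0, 0, 0, 0, 0, -0.016, 0, 0, 0, 0, 0]'

```text
clock: 15.92
tool_pos: [0.5162, 0.0133, 0.1205]
eef_rot: [0.722, 0.682, -0.087, 0.082]
contact_force: [-1.2, -0.3, -0.4]
opening: 0.006
```

```bash
cat > fin.py <<'E'
from h import *
from plant import imaging,r
import sys
st(r.get_state())
p=imaging.snapshot("wrist");cv2.imwrite(sys.argv[1],p["image"][:,:,::-1])
X=cloud(p);Y=w2g(X[p["depth"]>.1].reshape(-1,3))
b=(abs(Y[:,1])<.018)&(abs(Y[:,2]-.034)<.003)&(Y[:,0]>-.03)&(Y[:,0]<.07)
print("billet x",np.percentile(Y[b,0],[0.3,1,99,99.7]),"lat",np.percentile(Y[b,1],[1,50,99]),"h",np.median(Y[b,2]))
c=(abs(Y[:,1])<.012)&(Y[:,2]>.006)&(Y[:,2]<.0315)&(Y[:,0]>.045)&(Y[:,0]<.075)
if c.any(): print("stop head pts",c.sum(),np.percentile(Y[c,0],[1,50,95]))
E
python3 fin.py pics/s.png
```

```text
clock 15.92 tcp gate [-0.0456  0.0001  0.0378] F gate [-0.26  1.21 -0.47] rot err [ 0.01 -0.22  0.07] open 0.6
billet x [-0.01992851 -0.01930967  0.0591038   0.06090076] lat [-0.01650091 -0.00017647  0.01642667] h 0.03384175756213409
stop head pts 1382 [0.05460638 0.05958798 0.06797336]
```

View pics/s.png

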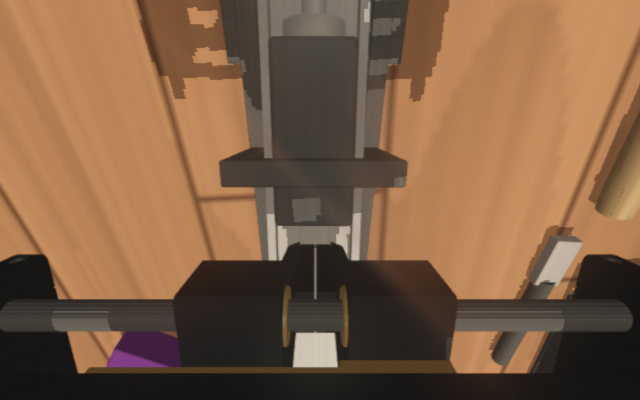

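Request:
send_rows --moves '[-0.005, 0, -0.005, 0, 0, 0, -0.01, 0, -0.025, 0, 0, 0, -0.01, 0, -0.055, 0, 0, 0, -0.005, 0, -0.09, 0, 0, 0, 0, 0, -0.12, 0, 0, 0]'

```text
clock: 16.38
tool_pos: [0.5176, 0.04, 0.2395]
eef_rot: [0.723, 0.681, -0.088, 0.083]
contact_force: [0.6, 0.3, -0.2]
opening: 0.005
```

Request:
send_rows --moves '[0, 0, 0, 0, 0, 0, 0, 0, 0, 0, 0, 0, 0, 0, 0, 0, 0, 0, 0, 0, 0, 0, 0, 0, 0, 0, 0, 0, 0, 0]'

```text
clock: 16.8
tool_pos: [0.5167, 0.039, 0.2383]
eef_rot: [0.723, 0.68, -0.089, 0.082]
contact_force: [0.1, -0.4, 0.5]
opening: 0.008
```

```bash
python3 fin.py pics/t.png; python3 -c "
from plant import imaging;import cv2
p=imaging.snapshot('side');cv2.imwrite('pics/t2.png',cv2.resize(p['image'][130:300,220:440,::-1],None,fx=3,fy=3))"
```

```text
clock 16.8 tcp gate [-0.0491  0.0011  0.1583] F gate [-0.49 -0.15  0.44] rot err [-0.19 -0.06 -0.12] open 0.7
billet x [-0.01990785 -0.01965306  0.05923632  0.06121321] lat [-1.65377974e-02  8.98378952e-05  1.66551523e-02] h 0.03381089999494223
stop head pts 551 [0.05460721 0.06213452 0.07405062]
```

View pics/t.png

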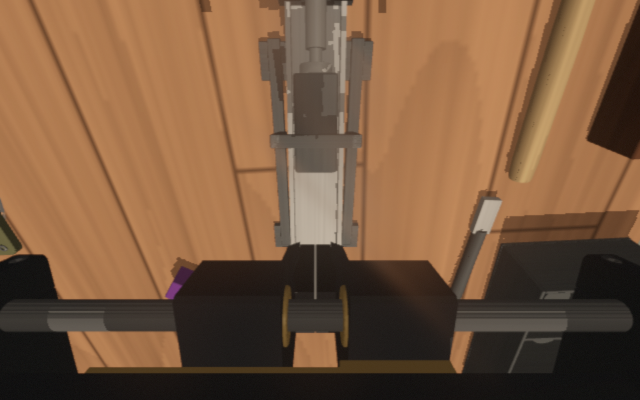

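View pics/t2.png

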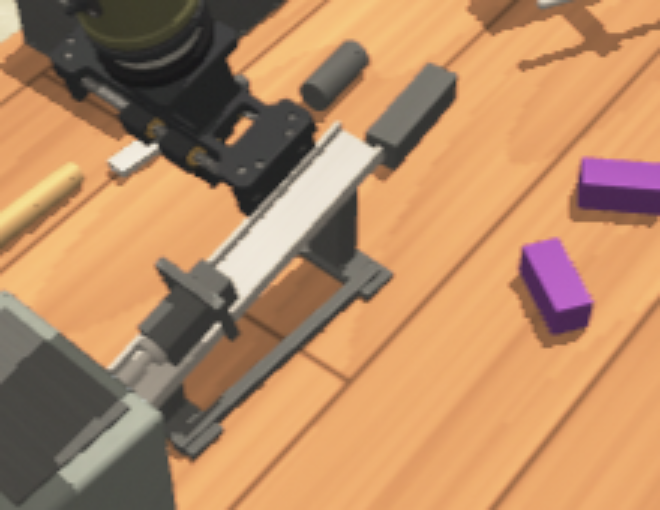

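Both views show the billet under the guard with the stop head against its front face. The fingers are clear, and the bars are where they were. Handing in.

```bash
python3 -c "
from plant import r
print(r.finish_job())"
```

```text
the job is handed in; nothing more can be done
None
```

The billet is in the chute, resting against the escapement stop, and I handed the job in at about 17 s. No verdict was reported.

I gripped the short dark billet and laid it flat in the upper channel with its centre at gate x ≈ −0.12 m. I then pushed it down with closed fingers until it met the stop, finishing in steps of about 1 mm.

**Last checks**
- **Seating:** the billet lies flat and about 0.1 mm off mid-channel. Its rear end is at x ≈ −0.020 m and its front at about +0.054 to +0.055 m.
- **Contact with the stop:** the free stop face was measured at about 0.0525 m, so the stop is pressed in by roughly 2 mm. The billet did not shift between backing off and the last look, and both views show it touching the stop head. I could not measure the contact force directly after letting go.
- **Push force:** it peaked at about 6.4 N, which includes chute friction, so the force on the stop was below that.
- **Other things:** the fingers are clear of the billet. I saw no change in the other things that showed in the last two views. I did not measure their positions, and the views did not show all of them.

**Unreliable readings:** the billet front and stop head merge in the depth data (front readings up to 0.061 m), so I took the front position from the rear edge plus the 75 mm length. Force readings were noisy by about 1 N.

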